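# Re-rack a row of sample bottles in reverse order

### The arm

A 7-joint arm with a two-finger parallel gripper is mounted at the origin on the work surface. World frame = base frame: x ahead of the robot, y to its left, z up, the work surface at z = 0. Lengths are in mm, angles in degrees, forces in N, time in s.
With the tool pointing down it reaches from about 425 to 875 mm from the base axis. Payload 8.4 kg.
Tool frame: the origin (TCP) lies on the mounting face of the last link; the fingertips stand 182 mm ahead of it and the grasp point (between the pads) lies 164 mm ahead of it (grip_point_offset is the distance from the TCP to the grasp point, in mm); z points along the fingers, y is the line along which they close (so a half turn about z gives the same grasp; the last joint's range is limited). The gripper opens to 87 mm and grips with 3 to 60 N. Pads are 19 mm wide; open, the fingers measure 117 mm over their backs; the gripper's body (75 mm by 190 mm) begins 51 mm behind the grasp point.
Start: joints at [61.238, 19.091, 2.286, 83.961, -0.768, 76.965, -3.352], TCP at [254.775, -597.966, 404.746] pointing down, gripper open.
Joint ranges: [-147.57, 147.57], [-21.85, 119.76], [-74.77, 79.35], [14.55, 137.4], [-85.83, 265.84], [4.83, 119.75], [-152.11, 152.11]. Speed limits (degrees/s): [127.2, 127.2, 159.86, 159.86, 180, 180, 180].

### API

Orientations are given as [roll, pitch, yaw] about the fixed x, y, z axes, in that order (R = Rz(yaw) Ry(pitch) Rx(roll)).
In Python, from plant import sense, capture, calibration, job_done, grip_point_offset gives the robot as it stands.
- The arm moves only by the shell command python3 -m creep 'ROWS'. ROWS is a JSON object whose one key "targets" holds a list of rows, each an object with "offset": the shift along the tool's x, y, z in m, a list of three; "yaw": the turn about the tool's z in rad; "claw": the opening, from 0 (shut) to 1 (fully open). In form: {"targets": [{"offset": [x, y, z], "yaw": yaw, "claw": claw}, ...]}. A call has 1 to 8 rows; each row is the pose to reach, as a shift and turn from the pose commanded when the call began, along the tool's axes at that moment; what a row does not reach only later rows make up. A row lasts 1/12 s, in which the tool goes at most 41.7 mm and 7.16 degrees, less where a joint would pass 70% of its speed; a pose out of reach is approached as far as the arm can. A call with a gripper value outside its range is refused whole. The fingers move at their own pace and stop on an object; the grip force is fixed at half the most. Time passes only in rows, so rows that repeat a pose let the fingers close. It gives the time, the measured TCP pose, the force, the opening and the grip force at its end, in the units of the state.
- sense(): the state, without advancing time (a new reading comes with each control period).
- capture(name): name is "scene" or "side" or "wrist"; returns the picture (384x512x3 uint8, red, green, blue); there is no depth.
- calibration(name): a dict with "fx", "fy", "cx", "cy" (pixels), "R" (3x3) and "t" (3): a world point X has camera coordinates R X + t; the wrist camera has in their place "hand_eye" (4x4, takes a point from camera to tool coordinates, whose origin is the TCP and whose axes are the flange's). Camera axes: x right, y down, z forward; pixel columns grow to the right and rows downward; lengths in mm; the calibration is good to about 2 mm. A picture is of the moment at which its call begins: read the wrist's pose just before it. calibration takes no time and is no camera call.
- job_done(): hands the job in; it is judged then, once.
The state is a dict: "time_s": time; "joints": joint angles; "qd": joint speeds; "joint_torque": joint torques, N m; "eef_pos": TCP position; "eef_rot": TCP orientation; "force": force on the tool from outside, world axes, zero at the start; "ft_torque": the same for the moment, N m; "width": finger opening in mm; "finger_force": force on a finger pad.
Only numpy, scipy, OpenCV 4.12 (cv2) and the standard library are available. Lean on these libraries where they do the work, as an engineer would, in place of code of your own. Each camera call takes 0.05 s, during which the arm holds its last target. There are 200 camera calls.

### The job

Move the four sample bottles from the white rack to the empty orange rack, one to a pocket and in reverse order: the bottle nearest the white rack's black end goes in the orange rack's pocket farthest from that rack's black end, and so on, so that the one farthest from the black end finishes nearest to it. Keep the bottles upright, and lower each one onto its pocket's floor rather than dropping it.

Things in the scene. Friction and masses are not known exactly. Their poses are not given: they have to be found in the camera images.
- red_bottle: loose white sample bottle with a red screw cap: round, 32 mm diameter all the way up, 95 mm tall, the cap is the top 23 mm; about 60 g; it starts upright in one of the white rack's pockets. Origin at the centre of its underside, z up along the bottle; x and y axes mean nothing
- yellow_bottle: loose white sample bottle with a yellow screw cap: round, 32 mm diameter all the way up, 95 mm tall, the cap is the top 23 mm; about 60 g; it starts upright in one of the white rack's pockets. Origin at the centre of its underside, z up along the bottle; x and y axes mean nothing
- green_bottle: loose white sample bottle with a green screw cap: round, 32 mm diameter all the way up, 95 mm tall, the cap is the top 23 mm; about 60 g; it starts upright in one of the white rack's pockets. Origin at the centre of its underside, z up along the bottle; x and y axes mean nothing
- blue_bottle: loose white sample bottle with a blue screw cap: round, 32 mm diameter all the way up, 95 mm tall, the cap is the top 23 mm; about 60 g; it starts upright in one of the white rack's pockets. Origin at the centre of its underside, z up along the bottle; x and y axes mean nothing
- source_rack: White rack, full at the start; a ledge 12 mm tall carries the tags on its +x side (to x = +60 mm); 56 mm wide, fixed; four pockets in a row, centres at x = 0, y = +93, +31, -31, -93 mm, each 48 (x) by 58 mm (y) inside, floor 6 mm and rim 34 mm above the bench, walls 4 mm; a black block 40 mm tall (the black end) at its +y end only, y = 126 to 142 mm. Origin: centre of its underside, z up
- target_rack: Orange rack, empty at the start, turned any way round; 56 mm wide, fixed; four pockets in a row, centres at x = 0, y = +93, +31, -31, -93 mm, each 48 (x) by 58 mm (y) inside, floor 6 mm and rim 34 mm above the bench, walls 4 mm; a black block 40 mm tall (the black end) at its +y end only, y = 126 to 142 mm. Origin: centre of its underside, z up
- red_tag: flat red plastic tag, 22 x 36 x 3 mm, fixed on the white rack's ledge beside the pocket in which the red-capped bottle starts; it stays there as a record. Origin at the centre of its underside
- yellow_tag: flat yellow plastic tag, 22 x 36 x 3 mm, fixed on the white rack's ledge beside the pocket in which the yellow-capped bottle starts; it stays there as a record. Origin at the centre of its underside
- green_tag: flat green plastic tag, 22 x 36 x 3 mm, fixed on the white rack's ledge beside the pocket in which the green-capped bottle starts; it stays there as a record. Origin at the centre of its underside
- blue_tag: flat blue plastic tag, 22 x 36 x 3 mm, fixed on the white rack's ledge beside the pocket in which the blue-capped bottle starts; it stays there as a record. Origin at the centre of its underside

How it is judged:
By the outcome, as a careful person would: the job done as asked, in the order asked, and still so for the second after the job is handed in, with the robot touching nothing.
It also fails if it takes over 99 s, if anything falls off the work surface, if the arm or the gripper's body presses on something with over 40 N, if the wrist force passes 120 N, or if a joint passes its speed limit or range.

## Working session

There is one attempt and no reset: what is moved stays moved. The work goes in short steps, Python scripts to look and compute and a shell command to move; the robot and the scene stay as the last step left them, time stands still between calls to the robot, and variables do not carry over. Pictures are saved under pics/ and viewed, at most 14 in all, crops included, and the job is handed in when it is done.

```bash
mkdir -p pics; ls; python3 - <<'E'
from plant import *
import cv2
for n in ["scene","side"]:
    cv2.imwrite(f"pics/{n}0.png",capture(n)[:,:,::-1])
s=sense();print(s)
print(grip_point_offset)
for n in ["scene","side","wrist"]:print(calibration(n))
E
```

```text
pics
{'time_s': 0.1, 'joints': array([61.2361567 , 19.12842709,  2.28504825, 84.00541677, -0.76879807,
       76.96521506, -3.35128375]), 'qd': array([ 0.03237564, -0.00322183,  0.067663  , -0.09250615, -0.11378325,
       -0.01950263,  0.02353965]), 'joint_torque': array([ 6.01898704e-03, -6.57805324e+01,  1.34109870e+00, -4.04703248e+01,
       -5.96776069e-02,  4.10210690e-02,  1.61916535e-05]), 'eef_pos': array([ 254.74308482, -597.83502055,  403.94494889]), 'eef_rot': array([-1.79916323e+02,  4.76935445e-03,  2.30790556e+01]), 'force': array([ 0.61930426, -0.37750788,  0.69072582]), 'ft_torque': array([ 0.01273025,  0.00584416, -0.03432837]), 'finger_force': 0.0, 'width': 87.08203628264502}
163.5
{'fx': 347.5223152068889, 'fy': 347.5223152068889, 'cx': 257.3298663459541, 'cy': 191.93246740873678, 'R': array([[-0.22233218,  0.97496135, -0.00433194],
       [ 0.76595606,  0.17191772, -0.61948011],
       [-0.60322443, -0.14104844, -0.7850004 ]]), 't': array([ 104.07256861, -396.69340011, 1099.11360897])}
{'fx': 385.88045255905456, 'fy': 385.88045255905456, 'cx': 253.0434319612581, 'cy': 192.32091884108726, 'R': array([[ 0.99206699, -0.12566532,  0.0033627 ],
       [-0.05852158, -0.48534332, -0.87236293],
       [ 0.11125783,  0.86524568, -0.48884723]]), 't': array([-552.85264027,   68.67646606,  817.29076168])}
{'fx': 273.3895234281171, 'fy': 273.3895234281171, 'cx': 256.0762163388927, 'cy': 191.55883183334487, 'hand_eye': array([[ 8.99531242e-04, -9.69721948e-01, -2.44210021e-01,
         6.61243161e+01],
       [ 9.99999190e-01,  1.09222875e-03, -6.53649178e-04,
         8.74706603e-01],
       [ 9.00591161e-04, -2.44209235e-01,  9.69722145e-01,
         1.97262252e+01],
       [ 0.00000000e+00,  0.00000000e+00,  0.00000000e+00,
         1.00000000e+00]])}
```

View pics/scene0.png

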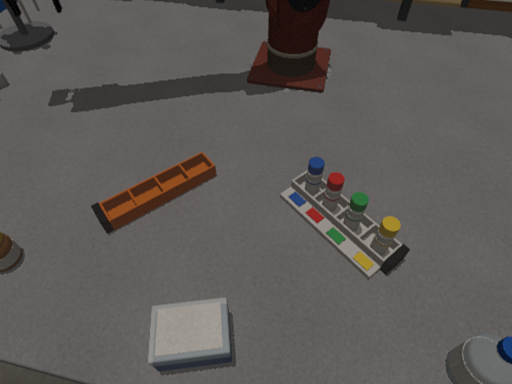

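View pics/side0.png

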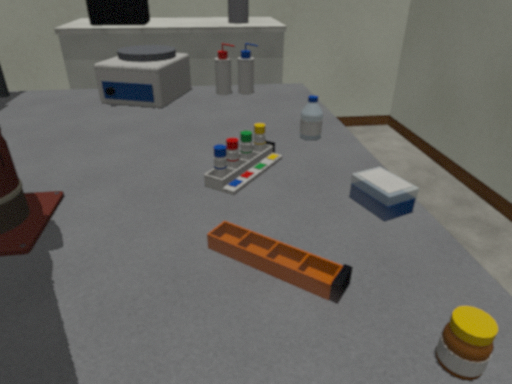

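Both fixed views show the whole scene. In the scene view, the white rack's black end is at about (395,258). From that end the order is yellow (390,226), green (358,202), red (335,182), blue (316,165). The orange rack's black end is at about (103,215). Next I'll fit the poses in both cameras.

```bash
cat > h.py <<'E'
import numpy as np, cv2
from plant import *
from scipy.optimize import minimize
def proj(c,X):
    p=np.asarray(X)@np.array(c["R"]).T+c["t"]; return np.c_[p[:,0]/p[:,2]*c["fx"]+c["cx"],p[:,1]/p[:,2]*c["fy"]+c["cy"]]
def wristcal(s):
    from scipy.spatial.transform import Rotation as Ro
    c=dict(calibration("wrist")); H=np.eye(4); H[:3,:3]=Ro.from_euler("xyz",s["eef_rot"],degrees=True).as_matrix(); H[:3,3]=s["eef_pos"]
    M=np.linalg.inv(H@c["hand_eye"]); c["R"]=M[:3,:3]; c["t"]=M[:3,3]; return c
def back(c,uv,z):
    R=np.array(c["R"]); o=-R.T@c["t"]; d=R.T@[(uv[0]-c["cx"])/c["fx"],(uv[1]-c["cy"])/c["fy"],1]; return o+d*(z-o[2])/d[2]
HUE={"red":[(0,6),(172,180)],"yellow":[(22,34)],"green":[(50,85)],"blue":[(100,125)],"orange":[(6,16)]}
def blobs(img,col,amin=25,smin=130,vmin=50):
    h=cv2.cvtColor(img,cv2.COLOR_RGB2HSV); m=np.zeros(h.shape[:2],np.uint8)
    for a,b in HUE[col]: m|=cv2.inRange(h,(a,smin,vmin),(b,255,255))
    n,l,st,ce=cv2.connectedComponentsWithStats(m)
    return [(int(st[i,4]),ce[i].round(1),(l==i).astype(np.uint8)) for i in range(1,n) if st[i,4]>=amin]
def sil(c,X,shape):
    m=np.zeros(shape,np.uint8); hull=cv2.convexHull(proj(c,X).astype(np.float32)); cv2.fillConvexPoly(m,np.round(hull*16).astype(np.int32),255,cv2.LINE_AA,4); return m/255.
def cyl(x,y,z0=78,z1=101):
    a=np.linspace(0,2*np.pi,40); return np.array([[x+16*np.cos(t),y+16*np.sin(t),z] for z in(z0,z1) for t in a])
def box(p):
    t=np.radians(p[2]); return np.array([[p[0]+x*np.cos(t)-y*np.sin(t),p[1]+x*np.sin(t)+y*np.cos(t),z] for x in(-28,28) for y in(-126,126) for z in(0,34)])
def hullmask(m):
    o=np.zeros_like(m); cv2.fillConvexPoly(o,cv2.convexHull(cv2.findNonZero(m)),1); return o
def fit(views,model,p0,step):
    f=lambda p: sum(np.abs(sil(c,model(p),m.shape)-m).sum()/m.sum() for c,m in views)
    r=minimize(f,p0,method="Nelder-Mead",options=dict(initial_simplex=np.vstack([p0]+[np.array(p0)+np.eye(len(p0))[i]*step[i] for i in range(len(p0))]),xatol=.05,fatol=1e-5,maxiter=600)); return r.x,r.fun
E
python3 - <<'E'
from h import *
im={n:capture(n) for n in("scene","side")}; C={n:calibration(n) for n in im}
for col in HUE:
    for n in im: print(col,n,[(a,tuple(c)) for a,c,_ in blobs(im[n],col)])
E
```

```text
red scene [(206, (np.float64(261.4), np.float64(55.6))), (245, (np.float64(322.1), np.float64(58.2))), (309, (np.float64(308.6), np.float64(82.9))), (248, (np.float64(335.2), np.float64(181.0))), (137, (np.float64(314.5), np.float64(214.8)))]
red side [(67, (np.float64(222.0), np.float64(54.0))), (119, (np.float64(231.9), np.float64(143.2))), (46, (np.float64(246.2), np.float64(174.0))), (1204, (np.float64(31.3), np.float64(219.9)))]
yellow scene [(299, (np.float64(389.7), np.float64(225.8))), (180, (np.float64(362.8), np.float64(260.4)))]
yellow side [(101, (np.float64(259.2), np.float64(127.9))), (33, (np.float64(272.2), np.float64(156.2))), (1435, (np.float64(473.2), np.float64(325.3)))]
green scene [(164, (np.float64(359.6), np.float64(198.7))), (134, (np.float64(335.5), np.float64(235.4)))]
green side [(89, (np.float64(245.8), np.float64(135.6)))]
blue scene [(49, (np.float64(1.8), np.float64(5.7))), (142, (np.float64(316.1), np.float64(162.7))), (109, (np.float64(296.9), np.float64(198.8))), (181, (np.float64(507.1), np.float64(346.5)))]
blue side [(56, (np.float64(245.4), np.float64(53.4))), (658, (np.float64(130.3), np.float64(91.2))), (45, (np.float64(312.6), np.float64(98.3))), (121, (np.float64(219.5), np.float64(150.2))), (44, (np.float64(234.5), np.float64(182.5))), (253, (np.float64(401.4), np.float64(207.5)))]
orange scene [(63, (np.float64(488.7), np.float64(6.6))), (3400, (np.float64(157.0), np.float64(189.8))), (129, (np.float64(3.9), np.float64(245.1)))]
orange side [(1418, (np.float64(436.3), np.float64(159.5))), (43, (np.float64(32.9), np.float64(202.4))), (36, (np.float64(27.3), np.float64(226.9))), (4347, (np.float64(275.4), np.float64(257.6))), (679, (np.float64(464.9), np.float64(346.9))), (37, (np.float64(454.8), np.float64(373.9)))]
```

```bash
python3 - <<'E'
from h import *
im={n:capture(n) for n in("scene","side")}; C={n:calibration(n) for n in im}
near={"red":((335,181),(232,143)),"yellow":((390,226),(259,128)),"green":((359,199),(246,136)),"blue":((316,163),(220,150))}
tag={"red":(314.5,214.8),"yellow":(362.8,260.4),"green":(335.5,235.4),"blue":(296.9,198.8)}
tp=[]
for col in near:
    v=[]
    for n,p in zip(im,near[col]):
        b=min(blobs(im[n],col,smin=90,vmin=25),key=lambda b:np.hypot(*(b[1]-p))); v.append((C[n],b[2]))
    p0=back(C["scene"],near[col][0],92)[:2]
    r=[fit(w,lambda p:cyl(*p),p0,(5,5)) for w in (v,v[:1],v[1:])]
    T=back(C["scene"],tag[col],15); tp.append(T)
    print(col,[int(m.sum()) for _,m in v],[(x.round(1),round(f,2)) for x,f in r],"tag",T.round(1))
v=[(C[n],hullmask(max((b for b in blobs(im[n],"orange",smin=110) if b[0]>3000 ),key=lambda b:b[0])[2])) for n in im]
e=back(C["scene"],(103,213),30);f=back(C["scene"],(210,168),30); d=e-f
o=back(C["scene"],(157,189),17); p0=[o[0],o[1],np.degrees(np.arctan2(-d[0],d[1]))]
for w in(v,v[:1],v[1:]): print("orange",fit(w,box,p0,(8,8,4)))
tp=np.array(tp);d=tp[1]-tp[3];print(np.linalg.norm(d),np.degrees(np.arctan2(-d[0],d[1])))
E
```

```text
red [269, 137] [(array([524.4, 172. ]), np.float64(0.56)), (array([524.6, 171.2]), np.float64(0.2)), (array([526.2, 176.4]), np.float64(0.34))] tag [560.3 144.1  15. ]
yellow [314, 115] [(array([608.3, 274.7]), np.float64(0.62)), (array([607.1, 275.1]), np.float64(0.29)), (array([609.2, 276.7]), np.float64(0.32))] tag [645.2 246.9  15. ]
green [265, 107] [(array([565.3, 220.1]), np.float64(0.92)), (array([561.6, 219. ]), np.float64(0.35)), (array([564.6, 230.9]), np.float64(0.55))] tag [601.  191.4  15. ]
blue [232, 139] [(array([490.3, 128.6]), np.float64(0.74)), (array([488.9, 128.6]), np.float64(0.29)), (array([491.7, 138.9]), np.float64(0.42))] tag [526.7 101.6  15. ]
orange (array([ 565.56019321, -197.22794252, -130.27098823]), np.float64(0.12180809189317002))
orange (array([ 565.8135546 , -198.66580645, -130.01049524]), np.float64(0.029952121022224422))
orange (array([ 564.26953081, -192.41811309, -130.63336005]), np.float64(0.0593184601593374))
187.49779732874214 -39.203607564301315
```

Tag spacing comes out at 187.5 mm against the nominal 186, and the rack fit is tight, so the poses are plausible. Next I'll move over the orange rack for a wrist check.

```bash
cat >> h.py <<'E'
def go(x,y,z,yaw):
    "offset in tool axes (m, rad) from the measured pose to TCP x,y,z with tool down"
    s=sense(); t=np.radians(s["eef_rot"][2]); d=np.array([x,y,z])-s["eef_pos"]; D=(yaw-s["eef_rot"][2]+180)%360-180
    print("t",round(s["time_s"],2),"at",s["eef_pos"].round(1),s["eef_rot"].round(2),"-> off",np.round([d[0]*np.cos(t)+d[1]*np.sin(t),d[0]*np.sin(t)-d[1]*np.cos(t),-d[2]],1),"yaw",round(-np.radians(D),4))
E
python3 -m creep '{"targets":[{"offset":[0.037,-0.0205,0],"yaw":0,"claw":1},{"offset":[0.074,-0.041,0],"yaw":0,"claw":1},{"offset":[0.111,-0.062,0],"yaw":0,"claw":1},{"offset":[0.148,-0.082,0],"yaw":0,"claw":1},{"offset":[0.185,-0.103,0],"yaw":0,"claw":1},{"offset":[0.221,-0.123,0],"yaw":0,"claw":1}]}'
python3 -m creep '{"targets":[{"offset":[0.037,-0.0205,0],"yaw":-0.05,"claw":1},{"offset":[0.074,-0.041,0],"yaw":-0.1,"claw":1},{"offset":[0.111,-0.062,0],"yaw":-0.15,"claw":1},{"offset":[0.148,-0.082,0],"yaw":-0.2,"claw":1},{"offset":[0.185,-0.103,0],"yaw":-0.25,"claw":1},{"offset":[0.221,-0.123,0],"yaw":-0.3,"claw":1},{"offset":[0.221,-0.123,0],"yaw":-0.3,"claw":1},{"offset":[0.221,-0.123,0],"yaw":-0.3,"claw":1}]}'
python3 - <<'E'
from h import *
s=sense(); im=capture("wrist"); cv2.imwrite("pics/w_or.png",im[:,:,::-1]); c=wristcal(s); print(s["joints"].round(0),s["qd"].round(1))
v=[(c,hullmask(max(blobs(im,"orange",smin=110),key=lambda b:b[0])[2]))]
print(fit(v,box,[565.5,-197.5,-130.2],(8,8,4)))
go(549,199,404.7,50.8)
E
```

```text
time_s: 0.8
eef_pos: [408.9, -398.7, 405.0]
eef_rot: [180.0, -0.0, 23.1]
force: [1.9, 0.3, -0.1]
width: 87.2
finger_force: 0.0
time_s: 1.47
eef_pos: [564.7, -197.3, 404.6]
eef_rot: [-179.9, -0.1, 40.6]
force: [-0.9, -0.9, -0.4]
width: 87.1
finger_force: 0.0
[ 29.  14. -17.  91.   4.  76. -38.] [ 2.6 -0.8  3.6  0.9  0.9  0.3  1. ]
(array([ 565.81223285, -198.96851636, -130.21023585]), np.float64(0.026849876966487485))
t 1.52 at [ 563.7 -199.7  404.5] [-1.7997e+02  1.0000e-02  4.0400e+01] -> off [ 2.472e+02 -3.131e+02 -2.000e-01] yaw -0.1816
```

View pics/w_or.png

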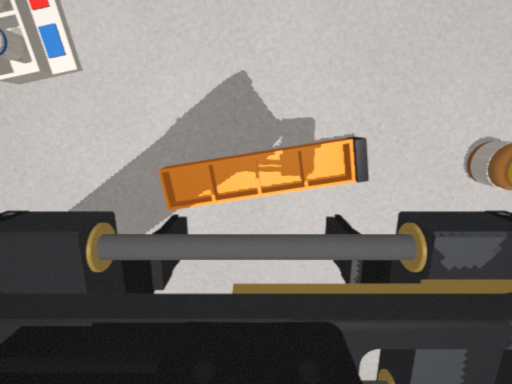

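The wrist view shows the orange rack lying along the tool's y axis, spanning pixels (162,187) to (366,160) with its black end at (361,160). The wrist fit agrees with the scene fit to 0.3 mm. The fingers should therefore close across the rack at yaw −40, not +40. Now over the white rack.

```bash

python3 -m creep '{"targets":[{"offset":[0.0245,-0.031,0],"yaw":0,"claw":1},{"offset":[0.049,-0.062,0],"yaw":0,"claw":1},{"offset":[0.074,-0.093,0],"yaw":0,"claw":1},{"offset":[0.098,-0.124,0],"yaw":0,"claw":1},{"offset":[0.1235,-0.1565,0],"yaw":0,"claw":1}]}'
python3 -m creep '{"targets":[{"offset":[0.0245,-0.031,0],"yaw":-0.04,"claw":1},{"offset":[0.049,-0.062,0],"yaw":-0.08,"claw":1},{"offset":[0.074,-0.093,0],"yaw":-0.12,"claw":1},{"offset":[0.098,-0.124,0],"yaw":-0.18,"claw":1},{"offset":[0.1235,-0.1565,0],"yaw":-0.18,"claw":1},{"offset":[0.1235,-0.1565,0],"yaw":-0.18,"claw":1},{"offset":[0.1235,-0.1565,0],"yaw":-0.18,"claw":1},{"offset":[0.1235,-0.1565,0],"yaw":-0.18,"claw":1}]}'
python3 - <<'E'
from h import *
s=sense(); im=capture("wrist"); cv2.imwrite("pics/w_wh.png",im[:,:,::-1]); c=wristcal(s); print(s["joints"].round(0),s["qd"].round(1))
G={"red":(524.5,172),"yellow":(607.5,275),"green":(563.5,219.5),"blue":(489.5,128.6)}; T={}
for col,g in G.items():
    p=proj(c,[[*g,92]])[0]; bs=sorted(blobs(im,col,smin=90,vmin=25),key=lambda b:np.hypot(*(b[1]-p)))[:3]
    x,f=fit([(c,bs[0][2])],lambda q:cyl(*q),g,(5,5))
    pt=proj(c,[[g[0]+44*.775,g[1]-44*.632,15]])[0]; t=min(blobs(im,col,smin=90,vmin=25),key=lambda b:np.hypot(*(b[1]-pt))); T[col]=back(c,t[1],15)
    print(col,p.round(0),[(b[0],b[1].tolist()) for b in bs],"bottle",x.round(1),round(f,2),"tag",T[col].round(1))
d=T["yellow"]-T["blue"];print(np.linalg.norm(d),np.degrees(np.arctan2(-d[0],d[1])))
go(608,275,404.7,50.8)
E
```

```text
time_s: 1.93
eef_pos: [555.6, -2.1, 404.9]
eef_rot: [179.9, 0.0, 40.0]
force: [0.7, 0.2, -0.1]
width: 87.0
finger_force: 0.0
time_s: 2.6
eef_pos: [549.8, 196.0, 404.6]
eef_rot: [180.0, 0.1, 50.4]
force: [0.1, -0.3, -0.0]
width: 87.1
finger_force: 0.0
[  4.  14. -33.  92.   8.  76. -70.] [ 1.1 -0.3  0.9  0.2 -0.1 -0.   0. ]
red [252. 214.] [(738, [253.1, 215.0]), (373, [285.0, 196.0])] bottle [525.2 170. ] 0.14 tag [560.  143.5  15. ]
yellow [250.  90.] [(877, [252.3, 88.7]), (489, [287.2, 95.8]), (28, [423.9, 251.3])] bottle [609.9 273.4] 0.13 tag [644.1 246.5  15. ]
green [251. 160.] [(693, [254.0, 160.1]), (388, [287.0, 151.4])] bottle [565.6 217.9] 0.21 tag [600.3 190.8  15. ]
blue [252. 259.] [(330, [254.0, 266.0]), (195, [284.5, 227.5]), (1336, [494.9, 146.7])] bottle [490.5 126. ] 1.52 tag [530.4 106.9  15. ]
180.0698715184104 -39.14185855816236
t 2.65 at [550.  195.4 404.6] [1.7996e+02 6.0000e-02 5.0380e+01] -> off [98.3 -6.1 -0.1] yaw -0.0073
```

View pics/w_wh.png

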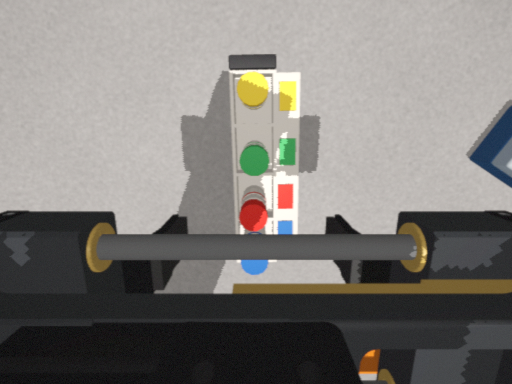

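The wrist view shows the bottles in a column at yellow (252,88), green (254,160), red (253,215) and blue (254,266). Blue is partly hidden by the gripper. The tool is aligned across the rack and positions agree with the scene camera within about 2 mm. Picking yellow first.

```bash

python3 -m creep '{"targets":[{"offset":[0.033,-0.0015,0.02],"yaw":0,"claw":1},{"offset":[0.066,-0.003,0.04],"yaw":0,"claw":1},{"offset":[0.098,-0.0047,0.06],"yaw":0,"claw":1},{"offset":[0.098,-0.0047,0.09],"yaw":0,"claw":1},{"offset":[0.098,-0.0047,0.125],"yaw":0,"claw":1},{"offset":[0.098,-0.0047,0.161],"yaw":0,"claw":1},{"offset":[0.098,-0.0047,0.161],"yaw":0,"claw":1},{"offset":[0.098,-0.0047,0.161],"yaw":0,"claw":1}]}'
python3 -m creep '{"targets":[{"offset":[0,0,0],"yaw":0,"claw":0},{"offset":[0,0,0],"yaw":0,"claw":0},{"offset":[0,0,0],"yaw":0,"claw":0},{"offset":[0,0,0],"yaw":0,"claw":0},{"offset":[0,0,0],"yaw":0,"claw":0},{"offset":[0,0,0],"yaw":0,"claw":0}]}'
python3 -c '
from h import *
go(494.8,-138.8,370,-40.2)'
```

```text
time_s: 3.32
eef_pos: [608.2, 274.0, 242.4]
eef_rot: [-179.9, 0.2, 50.4]
force: [-0.1, 0.2, 1.1]
width: 87.1
finger_force: 0.0
time_s: 3.82
eef_pos: [608.0, 276.5, 244.5]
eef_rot: [180.0, -0.0, 50.6]
force: [0.1, -0.3, -0.1]
width: 54.7
finger_force: 0.0
t 3.82 at [608.  276.5 244.5] [ 1.7997e+02 -4.0000e-02  5.0580e+01] -> off [-392.7  176.2 -125.5] yaw 1.5844
```

```bash

python3 -m creep '{"targets":[{"offset":[0,0,0],"yaw":0,"claw":0},{"offset":[0,0,0],"yaw":0,"claw":0},{"offset":[0,0,0],"yaw":0,"claw":0},{"offset":[0,0,0],"yaw":0,"claw":0},{"offset":[0,0,0],"yaw":0,"claw":0},{"offset":[0,0,0],"yaw":0,"claw":0}]}'
python3 -m creep '{"targets":[{"offset":[0,0,-0.02],"yaw":0,"claw":0},{"offset":[0,0,-0.05],"yaw":0,"claw":0},{"offset":[0,0,-0.085],"yaw":0,"claw":0},{"offset":[0,0,-0.12],"yaw":0,"claw":0},{"offset":[0,0,-0.12],"yaw":0,"claw":0}]}'
python3 -c '
from h import *
go(494.8,-138.8,364,-40.2)'
```

```text
time_s: 4.32
eef_pos: [607.9, 276.5, 243.7]
eef_rot: [-180.0, 0.0, 50.6]
force: [-0.5, -0.1, 0.6]
width: 30.9
finger_force: 30.0
time_s: 4.73
eef_pos: [608.9, 277.7, 371.7]
eef_rot: [179.8, -0.5, 50.6]
force: [0.6, 0.6, 1.1]
width: 30.9
finger_force: 30.0
t 4.73 at [608.9 277.7 371.7] [179.76  -0.54  50.58] -> off [-394.2  176.3    7.7] yaw 1.5844
```

Gripped: width is 30.9 mm at 30 N. Carrying yellow to the orange pocket farthest from its black end.

```bash

python3 -m creep '{"targets":[{"offset":[-0.02,0.009,0],"yaw":0.1,"claw":0},{"offset":[-0.05,0.022,0],"yaw":0.2,"claw":0},{"offset":[-0.08,0.035,0],"yaw":0.32,"claw":0},{"offset":[-0.11,0.049,0],"yaw":0.44,"claw":0},{"offset":[-0.145,0.064,0],"yaw":0.56,"claw":0},{"offset":[-0.18,0.08,0],"yaw":0.68,"claw":0},{"offset":[-0.21,0.094,0],"yaw":0.8,"claw":0},{"offset":[-0.21,0.094,0],"yaw":0.8,"claw":0}]}'
python3 -c '
from h import *
go(494.8,-138.8,364,-40.2)'
```

```text
time_s: 5.4
eef_pos: [546.3, 47.0, 363.6]
eef_rot: [179.8, 0.1, 3.8]
force: [0.5, -0.6, -0.4]
width: 31.2
finger_force: 30.0
t 5.4 at [546.3  47.  363.6] [1.7978e+02 5.0000e-02 3.8200e+00] -> off [-63.8 182.   -0.4] yaw 0.7683
```

```bash

python3 -m creep '{"targets":[{"offset":[-0.011,0.03,0],"yaw":0.11,"claw":0},{"offset":[-0.021,0.06,0],"yaw":0.22,"claw":0},{"offset":[-0.032,0.09,0],"yaw":0.33,"claw":0},{"offset":[-0.042,0.12,0],"yaw":0.44,"claw":0},{"offset":[-0.053,0.15,0],"yaw":0.55,"claw":0},{"offset":[-0.064,0.182,0],"yaw":0.66,"claw":0},{"offset":[-0.064,0.182,0],"yaw":0.77,"claw":0},{"offset":[-0.064,0.182,0],"yaw":0.77,"claw":0}]}'
python3 -m creep '{"targets":[{"offset":[0,0,0],"yaw":0,"claw":0},{"offset":[0,0,0],"yaw":0,"claw":0},{"offset":[0,0,0],"yaw":0,"claw":0},{"offset":[0,0,0],"yaw":0,"claw":0}]}'
python3 -c '
from h import *
print(sense()["joints"].round(0))
go(494.8,-138.8,244,-40.2)'
```

```text
time_s: 6.07
eef_pos: [497.9, -134.1, 363.6]
eef_rot: [180.0, -0.0, -39.9]
force: [0.2, 0.9, -0.1]
width: 31.3
finger_force: 30.0
time_s: 6.4
eef_pos: [498.8, -131.1, 363.7]
eef_rot: [-180.0, 0.0, -39.2]
force: [0.2, 0.8, -0.9]
width: 31.2
finger_force: 30.0
[  21.    6.  -11.  105.    1.   69. -120.]
t 6.4 at [ 498.8 -131.1  363.7] [-1.7999e+02  1.0000e-02 -3.9170e+01] -> off [  1.8   8.5 119.7] yaw 0.0181
```

```bash

python3 -m creep '{"targets":[{"offset":[0.002,0.0085,0],"yaw":0.018,"claw":0},{"offset":[0.002,0.0085,0.02],"yaw":0.018,"claw":0},{"offset":[0.002,0.0085,0.04],"yaw":0.018,"claw":0},{"offset":[0.002,0.0085,0.055],"yaw":0.018,"claw":0},{"offset":[0.002,0.0085,0.065],"yaw":0.018,"claw":0},{"offset":[0.002,0.0085,0.065],"yaw":0.018,"claw":0},{"offset":[0.002,0.0085,0.065],"yaw":0.018,"claw":0}]}'
python3 - <<'E'
from h import *
go(494.8,-138.8,244,-40.2)
a=capture("scene")[130:240,80:230,::-1]; b=capture("side")[180:310,180:360,::-1]
cv2.imwrite("pics/p1.png",np.hstack([cv2.resize(a,(400,300),interpolation=2),cv2.resize(b,(400,300),interpolation=2)]))
E
```

```text
time_s: 6.98
eef_pos: [494.6, -140.1, 298.8]
eef_rot: [180.0, 0.0, -40.4]
force: [-0.7, 0.5, -0.0]
width: 31.4
finger_force: 30.0
t 6.98 at [ 494.6 -140.1  298.8] [ 1.7999e+02  3.0000e-02 -4.0410e+01] -> off [-0.7 -1.1 54.8] yaw -0.0037
```

View pics/p1.png

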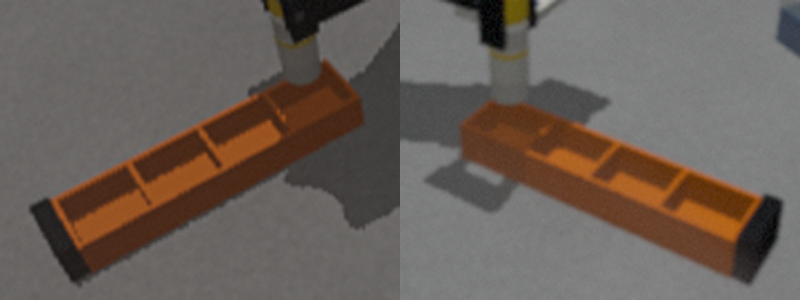

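The crops show the yellow bottle hanging upright directly over the end pocket opposite the orange rack's black end. Lowering it.

```bash

python3 -m creep '{"targets":[{"offset":[0,0,0.015],"yaw":0,"claw":0},{"offset":[0,0,0.03],"yaw":0,"claw":0},{"offset":[0,0,0.042],"yaw":0,"claw":0},{"offset":[0,0,0.049],"yaw":0,"claw":0},{"offset":[0,0,0.052],"yaw":0,"claw":0},{"offset":[0,0,0.0535],"yaw":0,"claw":0},{"offset":[0,0,0.0545],"yaw":0,"claw":0},{"offset":[0,0,0.0545],"yaw":0,"claw":0}]}'
python3 -m creep '{"targets":[{"offset":[0,0,0.0003],"yaw":0,"claw":0},{"offset":[0,0,0.0006],"yaw":0,"claw":0},{"offset":[0,0,0.0009],"yaw":0,"claw":0}]}'
```

```text
time_s: 7.75
eef_pos: [494.9, -140.0, 244.7]
eef_rot: [-180.0, -0.0, -40.4]
force: [0.0, 0.5, -0.5]
width: 31.2
finger_force: 30.0
time_s: 8.0
eef_pos: [494.7, -140.0, 243.7]
eef_rot: [-180.0, -0.0, -40.4]
force: [0.4, -0.8, -0.4]
width: 31.1
finger_force: 30.0
```

```bash

for i in 1 2; do :; done
python3 -m creep '{"targets":[{"offset":[0,0,0.0004],"yaw":0,"claw":0},{"offset":[0,0,0.0008],"yaw":0,"claw":0}]}' | grep -E "eef_pos|force:"
python3 -m creep '{"targets":[{"offset":[0,0,0.0004],"yaw":0,"claw":0},{"offset":[0,0,0.0008],"yaw":0,"claw":0}]}' | grep -E "eef_pos|force:"
```

```text
eef_pos: [494.9, -140.1, 243.5]
force: [-3.7, 0.9, 12.9]
finger_force: 30.0
eef_pos: [495.1, -140.2, 243.4]
force: [-6.1, 0.3, 19.4]
finger_force: 30.0
```

Contact felt at TCP z of about 243.5, so the bottle is on the pocket floor. Releasing and retreating.

```bash

python3 -m creep '{"targets":[{"offset":[0,0,-0.0007],"yaw":0,"claw":0},{"offset":[0,0,-0.0007],"yaw":0,"claw":0.7},{"offset":[0,0,-0.0007],"yaw":0,"claw":0.7},{"offset":[0,0,-0.0007],"yaw":0,"claw":0.7},{"offset":[0,0,-0.0007],"yaw":0,"claw":0.7},{"offset":[0,0,-0.0007],"yaw":0,"claw":0.7},{"offset":[0,0,-0.0007],"yaw":0,"claw":0.7}]}'
python3 -m creep '{"targets":[{"offset":[0,0,-0.01],"yaw":0,"claw":0.8},{"offset":[0,0,-0.04],"yaw":0,"claw":1},{"offset":[0,0,-0.08],"yaw":0,"claw":1},{"offset":[0,0,-0.12],"yaw":0,"claw":1},{"offset":[0,0,-0.12],"yaw":0,"claw":1}]}'
python3 - <<'E'
from h import *
go(564.5,218.3,364,50.8)
v=[]
for n in("scene","side"):
    c=calibration(n); im=capture(n); p=proj(c,[[495,-139,92]])[0]
    b=min(blobs(im,"yellow",smin=90,vmin=25),key=lambda b:np.hypot(*(b[1]-p))); v=[(c,b[2])]
    print(n,b[0],b[1],p,fit(v,lambda q:cyl(*q),(495,-139),(5,5)))
E
```

```text
time_s: 8.92
eef_pos: [494.6, -139.9, 242.3]
eef_rot: [180.0, 0.0, -40.4]
force: [0.4, -0.1, 0.1]
width: 58.6
finger_force: 0.0
time_s: 9.33
eef_pos: [496.4, -140.2, 371.2]
eef_rot: [-179.7, -0.6, -40.4]
force: [1.7, -0.6, 0.4]
width: 83.6
finger_force: 0.0
t 9.33 at [ 496.4 -140.2  371.2] [-179.7    -0.6   -40.41] -> off [-180.5 -317.1    7.2] yaw -1.5918
scene 204 [190.7 146.3] [191.39429397 146.19396732] (array([ 493.89752121, -141.47342427]), np.float64(0.3427143406382161))
side 274 [228.5 207.9] [229.03089086 207.00786613] (array([ 493.69809151, -136.19726086]), np.float64(0.2809646486331759))
```

Yellow stands in place; both cameras put it within 3 mm of the pocket centre. Next, green.

```bash

python3 -m creep '{"targets":[{"offset":[-0.015,-0.026,0],"yaw":-0.12,"claw":1},{"offset":[-0.03,-0.053,0],"yaw":-0.24,"claw":1},{"offset":[-0.045,-0.079,0],"yaw":-0.36,"claw":1},{"offset":[-0.06,-0.106,0],"yaw":-0.48,"claw":1},{"offset":[-0.075,-0.132,0],"yaw":-0.6,"claw":1},{"offset":[-0.09,-0.159,0],"yaw":-0.72,"claw":1},{"offset":[-0.105,-0.185,0],"yaw":-0.84,"claw":1},{"offset":[-0.105,-0.185,0],"yaw":-0.84,"claw":1}]}' | grep -E "eef"
python3 -m creep '{"targets":[{"offset":[-0.105,-0.185,0],"yaw":0,"claw":1}]}' >/dev/null 2>&1 <<< "" & wait
python3 -c '
from h import *
go(564.5,218.3,364,50.8)'
```

```text
eef_pos: [534.1, 75.5, 361.5]
eef_rot: [-179.8, 0.1, 8.6]
t 10.18 at [511.8  98.2 360.9] [1.7993e+02 9.0000e-02 7.4200e+00] -> off [  67.8 -112.3   -3.1] yaw -0.7571
```

That second one-row call was a slip. It moved the arm about 30 mm in free air and did no harm. Settling and re-measuring.

```bash

python3 -m creep '{"targets":[{"offset":[0,0,0],"yaw":-0.12,"claw":1},{"offset":[0,0,0],"yaw":-0.24,"claw":1},{"offset":[0,0,0],"yaw":-0.24,"claw":1},{"offset":[0,0,0],"yaw":-0.24,"claw":1}]}' | grep -E "eef"
python3 -c '
from h import *
go(564.5,218.3,364,50.8)'
```

```text
eef_pos: [509.1, 101.6, 361.7]
eef_rot: [-180.0, 0.1, 21.2]
t 10.52 at [509.1 101.6 361.7] [-1.7998e+02  9.0000e-02  2.1220e+01] -> off [ 93.8 -88.7  -2.3] yaw -0.5163
```

```bash

python3 -m creep '{"targets":[{"offset":[0.024,-0.022,0],"yaw":-0.12,"claw":1},{"offset":[0.047,-0.044,0],"yaw":-0.24,"claw":1},{"offset":[0.07,-0.066,0],"yaw":-0.36,"claw":1},{"offset":[0.094,-0.0887,0],"yaw":-0.48,"claw":1},{"offset":[0.094,-0.0887,0],"yaw":-0.516,"claw":1},{"offset":[0.094,-0.0887,0],"yaw":-0.516,"claw":1},{"offset":[0.094,-0.0887,0],"yaw":-0.516,"claw":1},{"offset":[0.094,-0.0887,0],"yaw":-0.516,"claw":1}]}' | grep -E "eef"
python3 -c '
from h import *
go(564.5,218.3,243.5,50.8)'
```

```text
eef_pos: [564.5, 217.6, 362.1]
eef_rot: [180.0, 0.1, 50.7]
t 11.18 at [564.5 217.6 362.1] [1.7999e+02 7.0000e-02 5.0720e+01] -> off [  0.5  -0.4 118.6] yaw -0.0013
```

```bash

python3 -m creep '{"targets":[{"offset":[0.0005,0,0.03],"yaw":0,"claw":1},{"offset":[0.0005,0,0.065],"yaw":0,"claw":1},{"offset":[0.0005,0,0.1],"yaw":0,"claw":1},{"offset":[0.0005,0,0.1185],"yaw":0,"claw":1},{"offset":[0.0005,0,0.1185],"yaw":0,"claw":1},{"offset":[0.0005,0,0.1185],"yaw":0,"claw":0},{"offset":[0.0005,0,0.1185],"yaw":0,"claw":0},{"offset":[0.0005,0,0.1185],"yaw":0,"claw":0}]}' | grep -E "eef|wid|forc"
python3 -m creep '{"targets":[{"offset":[0,0,0],"yaw":0,"claw":0},{"offset":[0,0,0],"yaw":0,"claw":0},{"offset":[0,0,0],"yaw":0,"claw":0},{"offset":[0,0,0],"yaw":0,"claw":0},{"offset":[0,0,0],"yaw":0,"claw":0},{"offset":[0,0,0],"yaw":0,"claw":0},{"offset":[0,0,0],"yaw":0,"claw":0},{"offset":[0,0,0],"yaw":0,"claw":0}]}' | grep -E "eef|wid|forc"
python3 -m creep '{"targets":[{"offset":[0,0,-0.02],"yaw":0,"claw":0},{"offset":[0,0,-0.05],"yaw":0,"claw":0},{"offset":[0,0,-0.085],"yaw":0,"claw":0},{"offset":[0,0,-0.12],"yaw":0,"claw":0},{"offset":[0,0,-0.12],"yaw":0,"claw":0},{"offset":[0,0,-0.12],"yaw":0,"claw":0}]}' | grep -E "eef|wid|forc"
python3 -c '
from h import *
go(542.1,-178.8,364,-40.2)'
```

```text
eef_pos: [565.4, 219.5, 246.2]
eef_rot: [179.9, -0.2, 51.0]
force: [-0.1, -1.1, -0.3]
width: 74.2
finger_force: 0.0
eef_pos: [564.7, 219.4, 243.9]
eef_rot: [-180.0, 0.0, 51.0]
force: [0.5, 0.0, -0.0]
width: 30.9
finger_force: 30.0
eef_pos: [565.1, 219.9, 366.3]
eef_rot: [179.9, -0.2, 51.0]
force: [-0.3, -0.1, -2.4]
width: 31.1
finger_force: 30.0
t 13.02 at [565.1 219.9 366.3] [179.87  -0.21  51.04] -> off [-324.4  232.8    2.3] yaw 1.5924
```

```bash

python3 -m creep '{"targets":[{"offset":[-0.02,0.0145,0],"yaw":0.1,"claw":0},{"offset":[-0.045,0.0325,0],"yaw":0.2,"claw":0},{"offset":[-0.075,0.054,0],"yaw":0.32,"claw":0},{"offset":[-0.105,0.0755,0],"yaw":0.44,"claw":0},{"offset":[-0.135,0.097,0],"yaw":0.56,"claw":0},{"offset":[-0.165,0.119,0],"yaw":0.68,"claw":0},{"offset":[-0.185,0.133,0],"yaw":0.8,"claw":0},{"offset":[-0.185,0.133,0],"yaw":0.8,"claw":0}]}' | grep -E "eef|wid"
python3 -c '
from h import *
go(542.1,-178.8,364,-40.2)'
```

```text
eef_pos: [551.0, -14.9, 362.3]
eef_rot: [179.9, 0.2, 4.3]
width: 31.4
t 13.68 at [551.  -14.9 362.3] [1.7985e+02 1.7000e-01 4.2900e+00] -> off [-21.2 162.8  -1.7] yaw 0.7766
```

```bash

python3 -m creep '{"targets":[{"offset":[-0.0045,0.03,0],"yaw":0.12,"claw":0},{"offset":[-0.009,0.06,0],"yaw":0.24,"claw":0},{"offset":[-0.0135,0.09,0],"yaw":0.36,"claw":0},{"offset":[-0.018,0.12,0],"yaw":0.48,"claw":0},{"offset":[-0.022,0.148,0],"yaw":0.6,"claw":0},{"offset":[-0.0256,0.1695,0],"yaw":0.7,"claw":0},{"offset":[-0.0256,0.1695,0],"yaw":0.792,"claw":0},{"offset":[-0.0256,0.1695,0],"yaw":0.792,"claw":0}]}' | grep -E "eef|wid"
python3 -m creep '{"targets":[{"offset":[0,0,0],"yaw":0,"claw":0},{"offset":[0,0,0],"yaw":0,"claw":0},{"offset":[0,0,0],"yaw":0,"claw":0},{"offset":[0,0,0],"yaw":0,"claw":0}]}' | grep -E "eef|wid"
python3 -c '
from h import *
go(542.1,-178.8,243.7,-40.2)'
```

```text
eef_pos: [541.0, -180.6, 362.3]
eef_rot: [179.9, 0.1, -40.6]
width: 31.3
eef_pos: [541.8, -178.3, 363.8]
eef_rot: [-180.0, 0.0, -40.0]
width: 30.9
t 14.68 at [ 541.8 -178.3  363.8] [-1.800e+02  2.000e-02 -4.001e+01] -> off [  0.6   0.2 120.1] yaw 0.0033
```

```bash

python3 -m creep '{"targets":[{"offset":[0.0006,0,0.025],"yaw":0,"claw":0},{"offset":[0.0006,0,0.055],"yaw":0,"claw":0},{"offset":[0.0006,0,0.082],"yaw":0,"claw":0},{"offset":[0.0006,0,0.1],"yaw":0,"claw":0},{"offset":[0.0006,0,0.112],"yaw":0,"claw":0},{"offset":[0.0006,0,0.117],"yaw":0,"claw":0},{"offset":[0.0006,0,0.119],"yaw":0,"claw":0},{"offset":[0.0006,0,0.119],"yaw":0,"claw":0}]}' | grep -E "eef|wid|force"
python3 -m creep '{"targets":[{"offset":[0,0,0],"yaw":0,"claw":0},{"offset":[0,0,0.0004],"yaw":0,"claw":0},{"offset":[0,0,0.0006],"yaw":0,"claw":0}]}' | grep -E "eef_pos|force"
python3 -m creep '{"targets":[{"offset":[0,0,0.0003],"yaw":0,"claw":0},{"offset":[0,0,0.0005],"yaw":0,"claw":0}]}' | grep -E "eef_pos|force"
```

```text
eef_pos: [542.5, -179.4, 245.5]
eef_rot: [-180.0, -0.0, -40.1]
force: [-0.1, 0.6, -0.2]
width: 30.9
finger_force: 30.0
eef_pos: [542.4, -179.6, 245.3]
force: [0.4, 0.1, -1.1]
finger_force: 30.0
eef_pos: [542.2, -179.5, 244.2]
force: [-0.1, -0.2, 0.7]
finger_force: 30.0
```

```bash

python3 -m creep '{"targets":[{"offset":[0,0,0.0003],"yaw":0,"claw":0},{"offset":[0,0,0.0006],"yaw":0,"claw":0}]}' | grep -E "eef_pos|force"
python3 -m creep '{"targets":[{"offset":[0,0,0.0003],"yaw":0,"claw":0},{"offset":[0,0,0.0005],"yaw":0,"claw":0}]}' | grep -E "eef_pos|force"
```

```text
eef_pos: [542.3, -179.6, 243.8]
force: [-2.5, 0.2, 7.2]
finger_force: 30.0
eef_pos: [542.3, -179.7, 243.8]
force: [-3.9, 0.5, 11.0]
finger_force: 30.0
```

Green is seated. Release it and go on to red.

```bash

python3 -m creep '{"targets":[{"offset":[0,0,-0.0006],"yaw":0,"claw":0},{"offset":[0,0,-0.0006],"yaw":0,"claw":0.7},{"offset":[0,0,-0.0006],"yaw":0,"claw":0.7},{"offset":[0,0,-0.0006],"yaw":0,"claw":0.7},{"offset":[0,0,-0.0006],"yaw":0,"claw":0.7},{"offset":[0,0,-0.0006],"yaw":0,"claw":0.7},{"offset":[0,0,-0.0006],"yaw":0,"claw":0.7}]}' | grep -E "wid|force"
python3 -m creep '{"targets":[{"offset":[0,0,-0.01],"yaw":0,"claw":0.8},{"offset":[0,0,-0.04],"yaw":0,"claw":1},{"offset":[0,0,-0.08],"yaw":0,"claw":1},{"offset":[0,0,-0.12],"yaw":0,"claw":1},{"offset":[0,0,-0.12],"yaw":0,"claw":1}]}' | grep -E "eef|wid"
python3 -m creep '{"targets":[{"offset":[-0.017,-0.018,0],"yaw":-0.12,"claw":1},{"offset":[-0.034,-0.037,0],"yaw":-0.24,"claw":1},{"offset":[-0.051,-0.055,0],"yaw":-0.36,"claw":1},{"offset":[-0.068,-0.073,0],"yaw":-0.48,"claw":1},{"offset":[-0.085,-0.092,0],"yaw":-0.6,"claw":1},{"offset":[-0.102,-0.11,0],"yaw":-0.72,"claw":1},{"offset":[-0.1194,-0.1285,0],"yaw":-0.84,"claw":1},{"offset":[-0.1194,-0.1285,0],"yaw":-0.84,"claw":1}]}' | grep -E "eef"
python3 -m creep '{"targets":[{"offset":[0.003,-0.025,0],"yaw":-0.11,"claw":1},{"offset":[0.005,-0.055,0],"yaw":-0.22,"claw":1},{"offset":[0.008,-0.085,0],"yaw":-0.33,"claw":1},{"offset":[0.011,-0.115,0],"yaw":-0.44,"claw":1},{"offset":[0.014,-0.145,0],"yaw":-0.55,"claw":1},{"offset":[0.0159,-0.1747,0],"yaw":-0.66,"claw":1},{"offset":[0.0159,-0.1747,0],"yaw":-0.747,"claw":1},{"offset":[0.0159,-0.1747,0],"yaw":-0.747,"claw":1}]}' | grep -E "eef"
python3 -m creep '{"targets":[{"offset":[0,0,0],"yaw":0,"claw":1},{"offset":[0,0,0],"yaw":0,"claw":1},{"offset":[0,0,0],"yaw":0,"claw":1},{"offset":[0,0,0],"yaw":0,"claw":1}]}' | grep -E "eef"
python3 - <<'E'
from h import *
go(525,171,243.7,50.8)
for n in("scene","side"):
    c=calibration(n); im=capture(n)
    for col,g in(("red",(525,171)),("blue",(489.5,128)),("green",(542,-179))):
        p=proj(c,[[*g,92]])[0]; bs=blobs(im,col,smin=90,vmin=25)
        b=min(bs,key=lambda b:np.hypot(*(b[1]-p))); x,f=fit([(c,b[2])],lambda q:cyl(*q),g,(5,5)); print(n,col,b[0],x.round(1),round(f,2))
    if n=="side": cv2.imwrite("pics/side3.png",im[:,:,::-1])
E
```

```text
force: [-0.7, -0.9, -1.5]
width: 58.5
finger_force: 0.0
eef_pos: [543.8, -179.8, 372.6]
eef_rot: [-179.7, -0.6, -40.2]
width: 83.5
eef_pos: [533.4, 1.4, 364.3]
eef_rot: [-179.9, -0.1, 8.7]
eef_pos: [524.9, 172.8, 363.9]
eef_rot: [-180.0, -0.0, 51.2]
eef_pos: [525.6, 169.9, 363.4]
eef_rot: [180.0, 0.0, 50.6]
t 18.77 at [525.6 169.9 363.4] [1.7999e+02 1.0000e-02 5.0570e+01] -> off [  0.5  -1.2 119.7] yaw -0.004
scene red 272 [522.2 171.5] 0.19
scene blue 235 [488.7 128.9] 0.27
scene green 216 [ 538.  -182.4] 0.36
side red 122 [525.7 181. ] 0.5
side blue 133 [491. 136.] 0.5
side green 283 [ 542.4 -173.8] 0.34
```

View pics/side3.png

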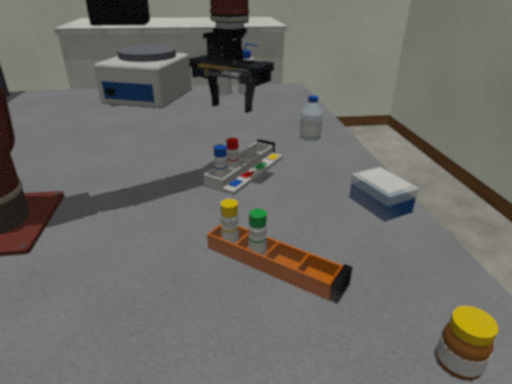

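The side view shows yellow (230,215) and green (258,228) standing upright in the first two orange pockets, with red and blue still in the white rack. Picking red.

```bash

python3 -m creep '{"targets":[{"offset":[0.0003,-0.0008,0.03],"yaw":0,"claw":1},{"offset":[0.0003,-0.0008,0.065],"yaw":0,"claw":1},{"offset":[0.0003,-0.0008,0.1],"yaw":0,"claw":1},{"offset":[0.0003,-0.0008,0.1197],"yaw":0,"claw":1},{"offset":[0.0003,-0.0008,0.1197],"yaw":0,"claw":1},{"offset":[0.0003,-0.0008,0.1197],"yaw":0,"claw":0},{"offset":[0.0003,-0.0008,0.1197],"yaw":0,"claw":0},{"offset":[0.0003,-0.0008,0.1197],"yaw":0,"claw":0}]}' | grep -E "eef|wid|forc"
python3 -m creep '{"targets":[{"offset":[0,0,0],"yaw":0,"claw":0},{"offset":[0,0,0],"yaw":0,"claw":0},{"offset":[0,0,0],"yaw":0,"claw":0},{"offset":[0,0,0],"yaw":0,"claw":0},{"offset":[0,0,0],"yaw":0,"claw":0},{"offset":[0,0,0],"yaw":0,"claw":0},{"offset":[0,0,0],"yaw":0,"claw":0},{"offset":[0,0,0],"yaw":0,"claw":0}]}' | grep -E "eef|wid|forc"
python3 -m creep '{"targets":[{"offset":[0,0,-0.02],"yaw":0,"claw":0},{"offset":[0,0,-0.05],"yaw":0,"claw":0},{"offset":[0,0,-0.085],"yaw":0,"claw":0},{"offset":[0,0,-0.12],"yaw":0,"claw":0},{"offset":[0,0,-0.12],"yaw":0,"claw":0},{"offset":[0,0,-0.12],"yaw":0,"claw":0}]}' | grep -E "eef|wid|forc"
```

```text
eef_pos: [525.7, 172.0, 245.7]
eef_rot: [179.9, -0.1, 50.7]
force: [-0.8, -0.2, 0.5]
width: 74.2
finger_force: 0.0
eef_pos: [524.9, 171.6, 243.7]
eef_rot: [-180.0, 0.0, 50.7]
force: [-0.6, -0.5, 0.0]
width: 31.3
finger_force: 30.0
eef_pos: [525.4, 172.0, 365.7]
eef_rot: [179.9, -0.2, 50.7]
force: [-1.1, -0.1, -1.6]
width: 31.2
finger_force: 30.0
```

```bash

python3 -m creep '{"targets":[{"offset":[-0.015,0.017,0],"yaw":0.1,"claw":0},{"offset":[-0.036,0.041,0],"yaw":0.22,"claw":0},{"offset":[-0.06,0.068,0],"yaw":0.34,"claw":0},{"offset":[-0.084,0.0955,0],"yaw":0.46,"claw":0},{"offset":[-0.108,0.123,0],"yaw":0.58,"claw":0},{"offset":[-0.128,0.1455,0],"yaw":0.7,"claw":0},{"offset":[-0.1435,0.1632,0],"yaw":0.8,"claw":0},{"offset":[-0.1435,0.1632,0],"yaw":0.84,"claw":0}]}' | grep -E "eef|wid"
python3 -m creep '{"targets":[{"offset":[0.0025,0.022,0],"yaw":0.1,"claw":0},{"offset":[0.006,0.05,0],"yaw":0.2,"claw":0},{"offset":[0.0095,0.08,0],"yaw":0.32,"claw":0},{"offset":[0.013,0.11,0],"yaw":0.44,"claw":0},{"offset":[0.0165,0.14,0],"yaw":0.56,"claw":0},{"offset":[0.0195,0.164,0],"yaw":0.67,"claw":0},{"offset":[0.021,0.1765,0],"yaw":0.747,"claw":0},{"offset":[0.021,0.1765,0],"yaw":0.747,"claw":0}]}' | grep -E "eef|wid"
python3 -m creep '{"targets":[{"offset":[0,0,0],"yaw":0,"claw":0},{"offset":[0,0,0],"yaw":0,"claw":0},{"offset":[0,0,0],"yaw":0,"claw":0},{"offset":[0,0,0],"yaw":0,"claw":0}]}' | grep -E "eef|wid"
python3 -c '
from h import *
go(589.5,-218.8,243.7,-40.2)'
```

```text
eef_pos: [560.3, -49.2, 361.5]
eef_rot: [179.9, 0.2, 1.8]
width: 31.1
eef_pos: [588.7, -222.1, 361.2]
eef_rot: [179.8, 0.1, -40.7]
width: 30.9
eef_pos: [589.6, -216.8, 363.5]
eef_rot: [-180.0, 0.0, -40.0]
width: 31.1
t 22.37 at [ 589.6 -216.8  363.5] [-1.7999e+02  3.0000e-02 -4.0020e+01] -> off [  1.1   1.6 119.8] yaw 0.0031
```

```bash

python3 -m creep '{"targets":[{"offset":[0.001,0.0015,0.025],"yaw":0,"claw":0},{"offset":[0.001,0.0015,0.055],"yaw":0,"claw":0},{"offset":[0.001,0.0015,0.082],"yaw":0,"claw":0},{"offset":[0.001,0.0015,0.1],"yaw":0,"claw":0},{"offset":[0.001,0.0015,0.112],"yaw":0,"claw":0},{"offset":[0.001,0.0015,0.117],"yaw":0,"claw":0},{"offset":[0.001,0.0015,0.119],"yaw":0,"claw":0},{"offset":[0.001,0.0015,0.119],"yaw":0,"claw":0}]}' | grep -E "eef|wid|force"
python3 -m creep '{"targets":[{"offset":[0,0,0],"yaw":0,"claw":0},{"offset":[0,0,0.0004],"yaw":0,"claw":0},{"offset":[0,0,0.0006],"yaw":0,"claw":0}]}' | grep -E "eef_pos|force"
python3 -m creep '{"targets":[{"offset":[0,0,0.0003],"yaw":0,"claw":0},{"offset":[0,0,0.0005],"yaw":0,"claw":0}]}' | grep -E "eef_pos|force"
```

```text
eef_pos: [589.7, -219.8, 245.3]
eef_rot: [-180.0, -0.0, -40.2]
force: [-0.5, 0.0, 0.3]
width: 31.3
finger_force: 30.0
eef_pos: [589.7, -220.0, 245.1]
force: [-0.4, 0.3, -0.7]
finger_force: 30.0
eef_pos: [589.4, -219.9, 243.9]
force: [0.9, -0.4, -0.2]
finger_force: 30.0
```

```bash

python3 -m creep '{"targets":[{"offset":[0,0,0.0003],"yaw":0,"claw":0},{"offset":[0,0,0.0006],"yaw":0,"claw":0}]}' | grep -E "eef_pos|force"
python3 -m creep '{"targets":[{"offset":[0,0,0.0002],"yaw":0,"claw":0},{"offset":[0,0,0.0003],"yaw":0,"claw":0}]}' | grep -E "eef_pos|force"
```

```text
eef_pos: [589.5, -220.0, 243.6]
force: [-1.1, 0.6, 7.1]
finger_force: 30.0
eef_pos: [589.6, -220.0, 243.7]
force: [-2.2, 0.4, 8.9]
finger_force: 30.0
```

Red is seated. Release it and go on to blue.

```bash

python3 -m creep '{"targets":[{"offset":[0,0,-0.0005],"yaw":0,"claw":0},{"offset":[0,0,-0.0005],"yaw":0,"claw":0.7},{"offset":[0,0,-0.0005],"yaw":0,"claw":0.7},{"offset":[0,0,-0.0005],"yaw":0,"claw":0.7},{"offset":[0,0,-0.0005],"yaw":0,"claw":0.7},{"offset":[0,0,-0.0005],"yaw":0,"claw":0.7},{"offset":[0,0,-0.0005],"yaw":0,"claw":0.7}]}' | grep -E "wid|force"
python3 -m creep '{"targets":[{"offset":[0,0,-0.01],"yaw":0,"claw":0.8},{"offset":[0,0,-0.04],"yaw":0,"claw":1},{"offset":[0,0,-0.08],"yaw":0,"claw":1},{"offset":[0,0,-0.12],"yaw":0,"claw":1},{"offset":[0,0,-0.12],"yaw":0,"claw":1}]}' | grep -E "eef|wid"
python3 -m creep '{"targets":[{"offset":[-0.0215,-0.0144,0],"yaw":-0.12,"claw":1},{"offset":[-0.043,-0.0288,0],"yaw":-0.24,"claw":1},{"offset":[-0.0645,-0.0432,0],"yaw":-0.36,"claw":1},{"offset":[-0.086,-0.0576,0],"yaw":-0.48,"claw":1},{"offset":[-0.1075,-0.072,0],"yaw":-0.6,"claw":1},{"offset":[-0.129,-0.0864,0],"yaw":-0.72,"claw":1},{"offset":[-0.1506,-0.1007,0],"yaw":-0.84,"claw":1},{"offset":[-0.1506,-0.1007,0],"yaw":-0.84,"claw":1}]}' | grep -E "eef"
python3 -m creep '{"targets":[{"offset":[-0.0035,-0.025,0],"yaw":-0.11,"claw":1},{"offset":[-0.0078,-0.055,0],"yaw":-0.22,"claw":1},{"offset":[-0.012,-0.085,0],"yaw":-0.33,"claw":1},{"offset":[-0.0164,-0.115,0],"yaw":-0.44,"claw":1},{"offset":[-0.0207,-0.145,0],"yaw":-0.55,"claw":1},{"offset":[-0.0256,-0.1793,0],"yaw":-0.66,"claw":1},{"offset":[-0.0256,-0.1793,0],"yaw":-0.749,"claw":1},{"offset":[-0.0256,-0.1793,0],"yaw":-0.749,"claw":1}]}' | grep -E "eef"
python3 -m creep '{"targets":[{"offset":[0,0,0],"yaw":0,"claw":1},{"offset":[0,0,0],"yaw":0,"claw":1},{"offset":[0,0,0],"yaw":0,"claw":1},{"offset":[0,0,0],"yaw":0,"claw":1}]}' | grep -E "eef"
python3 - <<'E'
from h import *
go(489.7,128.3,243.7,50.8)
for n in("scene","side"):
    c=calibration(n); im=capture(n)
    for col,g in(("red",(589.5,-219)),("blue",(489.5,128))):
        p=proj(c,[[*g,92]])[0]; bs=blobs(im,col,smin=90,vmin=25)
        b=min(bs,key=lambda b:np.hypot(*(b[1]-p))); x,f=fit([(c,b[2])],lambda q:cyl(*q),g,(5,5)); print(n,col,b[0],x.round(1),round(f,2))
E
```

```text
force: [0.5, 0.6, -0.2]
width: 58.7
finger_force: 0.0
eef_pos: [591.0, -220.3, 373.0]
eef_rot: [-179.7, -0.7, -40.2]
width: 83.5
eef_pos: [538.3, -40.2, 364.1]
eef_rot: [-179.9, -0.1, 8.7]
eef_pos: [488.5, 130.3, 364.0]
eef_rot: [180.0, -0.1, 51.3]
eef_pos: [489.4, 127.3, 363.2]
eef_rot: [-180.0, 0.0, 50.7]
t 26.45 at [489.4 127.3 363.2] [-1.800e+02  1.000e-02  5.068e+01] -> off [  1.   -0.4 119.5] yaw -0.0021
scene red 263 [ 587.6 -220.9] 0.21
scene blue 239 [489.8 128.9] 0.25
side red 342 [ 589.3 -216.3] 0.23
side blue 122 [491.7 138.9] 0.61
```

```bash

python3 -m creep '{"targets":[{"offset":[0.0007,-0.0003,0.03],"yaw":0,"claw":1},{"offset":[0.0007,-0.0003,0.065],"yaw":0,"claw":1},{"offset":[0.0007,-0.0003,0.1],"yaw":0,"claw":1},{"offset":[0.0007,-0.0003,0.1195],"yaw":0,"claw":1},{"offset":[0.0007,-0.0003,0.1195],"yaw":0,"claw":1},{"offset":[0.0007,-0.0003,0.1195],"yaw":0,"claw":0},{"offset":[0.0007,-0.0003,0.1195],"yaw":0,"claw":0},{"offset":[0.0007,-0.0003,0.1195],"yaw":0,"claw":0}]}' | grep -E "eef|wid|forc"
python3 -m creep '{"targets":[{"offset":[0,0,0],"yaw":0,"claw":0},{"offset":[0,0,0],"yaw":0,"claw":0},{"offset":[0,0,0],"yaw":0,"claw":0},{"offset":[0,0,0],"yaw":0,"claw":0},{"offset":[0,0,0],"yaw":0,"claw":0},{"offset":[0,0,0],"yaw":0,"claw":0},{"offset":[0,0,0],"yaw":0,"claw":0},{"offset":[0,0,0],"yaw":0,"claw":0}]}' | grep -E "eef|wid|forc"
python3 -m creep '{"targets":[{"offset":[0,0,-0.02],"yaw":0,"claw":0},{"offset":[0,0,-0.05],"yaw":0,"claw":0},{"offset":[0,0,-0.085],"yaw":0,"claw":0},{"offset":[0,0,-0.12],"yaw":0,"claw":0},{"offset":[0,0,-0.12],"yaw":0,"claw":0},{"offset":[0,0,-0.12],"yaw":0,"claw":0}]}' | grep -E "eef|wid|forc"
```

```text
eef_pos: [490.1, 129.2, 245.6]
eef_rot: [179.9, -0.1, 50.8]
force: [0.2, 0.4, 0.0]
width: 74.5
finger_force: 0.0
eef_pos: [489.3, 129.0, 243.7]
eef_rot: [-180.0, -0.0, 50.9]
force: [-0.0, -0.8, 0.6]
width: 30.9
finger_force: 30.0
eef_pos: [489.8, 129.2, 365.5]
eef_rot: [179.8, -0.2, 50.9]
force: [-0.0, -0.6, -2.0]
width: 31.4
finger_force: 30.0
```

```bash

python3 -m creep '{"targets":[{"offset":[-0.0105,0.0182,0],"yaw":0.1,"claw":0},{"offset":[-0.026,0.045,0],"yaw":0.22,"claw":0},{"offset":[-0.043,0.0747,0],"yaw":0.34,"claw":0},{"offset":[-0.06,0.104,0],"yaw":0.46,"claw":0},{"offset":[-0.077,0.1337,0],"yaw":0.58,"claw":0},{"offset":[-0.092,0.16,0],"yaw":0.7,"claw":0},{"offset":[-0.1033,0.1794,0],"yaw":0.8,"claw":0},{"offset":[-0.1033,0.1794,0],"yaw":0.84,"claw":0}]}' | grep -E "eef|wid"
python3 -m creep '{"targets":[{"offset":[0.008,0.0244,0],"yaw":0.1,"claw":0},{"offset":[0.018,0.055,0],"yaw":0.2,"claw":0},{"offset":[0.029,0.0884,0],"yaw":0.32,"claw":0},{"offset":[0.04,0.122,0],"yaw":0.44,"claw":0},{"offset":[0.05,0.1524,0],"yaw":0.56,"claw":0},{"offset":[0.059,0.18,0],"yaw":0.67,"claw":0},{"offset":[0.0645,0.1966,0],"yaw":0.747,"claw":0},{"offset":[0.0645,0.1966,0],"yaw":0.747,"claw":0}]}' | grep -E "eef|wid"
python3 -m creep '{"targets":[{"offset":[0,0,0],"yaw":0,"claw":0},{"offset":[0,0,0],"yaw":0,"claw":0},{"offset":[0,0,0],"yaw":0,"claw":0},{"offset":[0,0,0],"yaw":0,"claw":0}]}' | grep -E "eef|wid"
python3 -c '
from h import *
go(636.8,-258.8,243.7,-40.2)'
```

```text
eef_pos: [563.7, -70.2, 361.3]
eef_rot: [179.9, 0.2, 2.0]
width: 31.1
eef_pos: [636.6, -262.4, 360.5]
eef_rot: [179.8, 0.1, -40.6]
width: 31.4
eef_pos: [637.1, -256.3, 363.5]
eef_rot: [-180.0, 0.0, -39.9]
width: 31.0
t 30.05 at [ 637.1 -256.3  363.5] [-1.7998e+02  3.0000e-02 -3.9920e+01] -> off [  1.4   2.1 119.8] yaw 0.0048
```

```bash

python3 -m creep '{"targets":[{"offset":[0.001,0.0015,0.025],"yaw":0,"claw":0},{"offset":[0.001,0.0015,0.055],"yaw":0,"claw":0},{"offset":[0.001,0.0015,0.082],"yaw":0,"claw":0},{"offset":[0.001,0.0015,0.1],"yaw":0,"claw":0},{"offset":[0.001,0.0015,0.112],"yaw":0,"claw":0},{"offset":[0.001,0.0015,0.117],"yaw":0,"claw":0},{"offset":[0.001,0.0015,0.119],"yaw":0,"claw":0},{"offset":[0.001,0.0015,0.119],"yaw":0,"claw":0}]}' | grep -E "eef|wid|force"
python3 -m creep '{"targets":[{"offset":[0,0,0],"yaw":0,"claw":0},{"offset":[0,0,0.0004],"yaw":0,"claw":0},{"offset":[0,0,0.0006],"yaw":0,"claw":0}]}' | grep -E "eef_pos|force"
python3 -m creep '{"targets":[{"offset":[0,0,0.0003],"yaw":0,"claw":0},{"offset":[0,0,0.0005],"yaw":0,"claw":0}]}' | grep -E "eef_pos|force"
python3 -m creep '{"targets":[{"offset":[0,0,0.0003],"yaw":0,"claw":0},{"offset":[0,0,0.0005],"yaw":0,"claw":0}]}' | grep -E "eef_pos|force"
```

```text
eef_pos: [637.2, -259.4, 245.5]
eef_rot: [-180.0, -0.1, -40.0]
force: [-0.0, -0.0, -0.5]
width: 31.3
finger_force: 30.0
eef_pos: [637.2, -259.5, 245.2]
force: [0.8, -0.9, -0.6]
finger_force: 30.0
eef_pos: [636.9, -259.5, 243.9]
force: [1.0, 0.2, -1.0]
finger_force: 30.0
eef_pos: [637.0, -259.6, 243.8]
force: [-0.8, 0.6, 5.6]
finger_force: 30.0
```

Blue is touching the floor. Release it, retreat clear, and check.

```bash

python3 -m creep '{"targets":[{"offset":[0,0,-0.0003],"yaw":0,"claw":0},{"offset":[0,0,-0.0003],"yaw":0,"claw":0.7},{"offset":[0,0,-0.0003],"yaw":0,"claw":0.7},{"offset":[0,0,-0.0003],"yaw":0,"claw":0.7},{"offset":[0,0,-0.0003],"yaw":0,"claw":0.7},{"offset":[0,0,-0.0003],"yaw":0,"claw":0.7},{"offset":[0,0,-0.0003],"yaw":0,"claw":0.7}]}' | grep -E "wid|force"
python3 -m creep '{"targets":[{"offset":[0,0,-0.01],"yaw":0,"claw":0.8},{"offset":[0,0,-0.04],"yaw":0,"claw":1},{"offset":[0,0,-0.08],"yaw":0,"claw":1},{"offset":[0,0,-0.12],"yaw":0,"claw":1},{"offset":[0,0,-0.15],"yaw":0,"claw":1},{"offset":[0,0,-0.15],"yaw":0,"claw":1},{"offset":[0,0,-0.15],"yaw":0,"claw":1},{"offset":[0,0,-0.15],"yaw":0,"claw":1}]}' | grep -E "eef|wid|force"
python3 - <<'E'
from h import *
a=capture("scene")[110:250,80:230,::-1]; b=capture("side")[170:310,180:360,::-1]
cv2.imwrite("pics/end.png",np.hstack([cv2.resize(a,(400,373),interpolation=2),cv2.resize(b,(400,373),interpolation=2)]))
E
```

```text
force: [0.6, -0.2, -0.6]
width: 58.2
finger_force: 0.0
eef_pos: [636.7, -259.4, 393.4]
eef_rot: [-180.0, 0.0, -40.1]
force: [0.2, 0.7, -1.1]
width: 86.6
finger_force: 0.0
```

View pics/end.png

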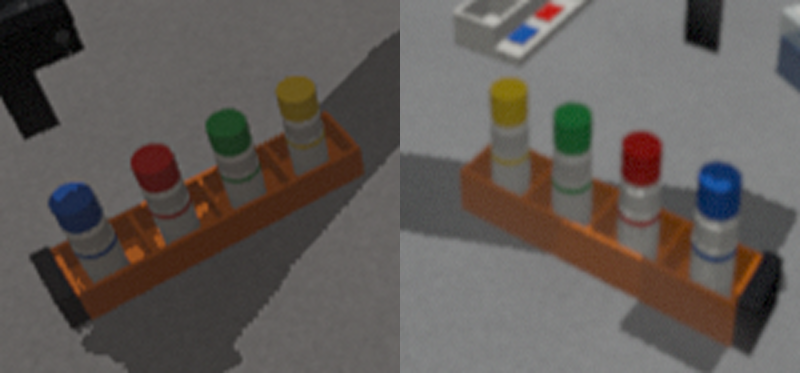

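All four bottles stand upright, one to a pocket. From the black end the order is blue, red, green, yellow, and the gripper is clear of everything.

```bash
python3 -c 'from plant import *; print(job_done())'
```

```text
the job is handed in; nothing more can be done
None
```

All four bottles are in the orange rack in reverse order (blue, red, green, yellow from its black end), each lowered upright onto its pocket floor, and the job was handed in at about 32 s on the robot's clock, with no verdict returned.

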